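Swing the magnifier lamp over the fly box

TASK

Swing the heavy magnifier lamp round until its head stands centred above the open blue fly box, and leave it there standing still by itself, with your hand off it. Its hinge runs almost without friction and its bumper is springy, so it coasts and rebounds: push and brake it gently against the black bumper ring round the head, from one side or the other, never knocking it, and do not touch the glass on top or the lamp's boom and counterweight. Keep it slow, do not let it run to its end stops, and leave the boxes and other things on the bench where they are.

Things in the scene. Friction and masses are not known exactly. Their poses are not given: they have to be found in the camera images.
- swing (a joint): Boom angle about the upright hinge, rad; positive = counter-clockwise from above (head towards -y). Starts at rest at -0.6 to -0.4, the fly box lies on the positive side. End stops at +-0.95, keep within +-0.85 and under 1 rad/s. Inertia 0.42 kg m2 (+-30 %; 3.2 kg felt at the head), damping 0.03 N m s/rad, dry friction 0.001 N m: from 0.3 rad/s it coasts over 1 rad.
- head: Lamp head fixed on the boom's end: white drum 96 mm across, 100 mm high (85 to 185 mm above the bench), and round it the black bumper ring, 150 mm across, 95 to 165 mm above the bench, too wide for the gripper. Origin at the drum's centre, 360 mm from the hinge axis, 135 mm above the bench; +x points to the hinge. Keep the contact force on it below 10 N.
- bumper (a joint): Shift of the black bumper ring (with a yellow stripe; 150 mm across, 0.15 kg) on the head, m, 0 at rest, along the head's y axis (the line of swing; positive = the way in which joint swing falls). Soft springs 80 N/m, hardly damped (1 N s/m), travel 25 mm either way. A head that runs against a still hand rebounds with most of its speed, over about 0.6 s. Push it on the swing line.
- head_center (a point): Centre of the white drum, on its upright axis, 135 mm above the bench; 360 mm from the hinge axis.
- glass: Round lens on top of the head, 80 mm across, 3 mm thick, its top 188 mm above the bench: not to be touched. Origin at the centre of its underside.
- boom: The lamp's level aluminium tube, 24 mm thick, with a dark counterweight (76 mm across, 70 mm long) behind the hinge: neither is to be touched. Origin on the tube halfway between head and hinge, 180 mm from each and 135 mm above the bench, so that the upright hinge axis passes through 2 x boom - head; +x points to the hinge, which stands on a fixed steel foot on the far side.
- fly_box: Open blue box with coloured flies in it, loose, 140 x 100 mm (x, y), 30 mm high. Origin at the centre of its underside. Its centre lies under the head's path (360 mm from the hinge axis within 12 mm), at joint angle 0.13 or 0.6, within about 0.05.
- tackle_box: Closed orange box, loose, 140 x 100 mm (x, y), 35 mm high, at the other of the two places under the head's path; not the target. Origin at the centre of its underside.
- reel: Fly reel lying flat, loose, 84 mm across, 34 mm high (hub to 38 mm), between the boom and the lamp's foot. Origin at the centre of its underside.
- tin: Red round tin with a fly on it, loose, 70 mm across, 22 mm high. Origin at the centre of its underside.
- spool: Small spool of red thread standing upright, loose, 34 mm across, 34 mm high. Origin at the centre of its underside.
There are look-alikes about, which are no part of the job. What is meant by the fly_box is not pink or red, and is the smaller of those in its own colour.

How it is judged (in metres and radians):
On the way:
1. the head stands still above the blue fly box, untouched, for 3 s (horizontal distance between head_center and fly_box below 0.03 m and velocity of joint swing between -0.04 and 0.04 rad/s and contact force between each of the fingers, the arm and head below 0.3 N), for 3 s.
At the end, for the whole second after the job is handed in: The head's centre is within 30 mm (seen from above) of the fly box's centre, the boom turns slower than 0.04 rad/s and nothing touches the head (all of step 1).
It fails at once if the head is knocked (contact above 10 N) (contact force between any of the fingers, the arm and head above 10 N).
It fails at once if the glass, the boom or the counterweight is touched (contact force between any of the fingers, the arm and glass above 0.5 N or contact force between any of the fingers, the arm and boom above 0.5 N).
It fails at once if the boom is swung faster than 1 rad/s (velocity of joint swing above 1 rad/s or velocity of joint swing below -1 rad/s).
It fails at once if the boom runs to its end stops (value of joint swing above 0.85 rad or value of joint swing below -0.85 rad).
It fails at once if a box or another thing on the bench is moved more than 20 mm (distance of any of fly_box, tackle_box, reel, tin, spool from where it was at the start of the episode above 0.02 m).
It also fails if it takes over 48 s, if anything falls off the work surface, if the arm or the gripper's body presses on something with over 40 N, if the wrist force passes 120 N, or if a joint passes its speed limit or range.

ROBOT

A 7-joint arm with a two-finger parallel gripper is mounted at the origin on the work surface. World frame = base frame: x ahead of the robot, y to its left, z up, the work surface at z = 0. Lengths are in m, angles in degrees, forces in N, time in s.
With the tool pointing down it reaches from about 0.35 to 0.9 m from the base axis. Payload 7.2 kg.
Tool frame: the origin (TCP) lies between the finger pads; the fingertips stand 14 mm ahead of it and the grasp point (between the pads) lies 5 mm behind it (env.tip_reach is the distance from the TCP to the fingertips, in m); z points along the fingers, y is the line along which they close (so a half turn about z gives the same grasp; the last joint's range is limited). The gripper opens to 88 mm and grips with 3 to 60 N. Pads are 20 mm wide; open, the fingers measure 115 mm over their backs; the gripper's body (75 mm by 178 mm) begins 61 mm behind the grasp point.
Start: joints at [-75.298, 23.554, -0.728, 91.456, 0.321, 64.991, -4.71], TCP at [0.199, 0.592, 0.237] pointing down, gripper open.
Joint ranges: [-169.25, 169.25], [-16.82, 113.86], [-84.01, 82.57], [7.8, 145.47], [-59.2, 239.2], [7.22, 106.19], [-163.78, 163.78]. Speed limits (degrees/s): [136.94, 136.94, 172.46, 172.46, 180, 180, 180].

INTERFACE

Orientations are given as a 3x3 rotation matrix whose columns are the frame's x, y, z axes.
In Python, from station import monitor, capture, camera_params, workorder, env gives the robot as it stands.
- The arm moves only by the shell command python3 -m inch 'ROWS'. ROWS is JSON, a list of rows, each a list of 5 numbers: the finger opening in mm, from 0 to 87.8, then the shift along the world's x, y, z in mm, then the turn about the world's z in degrees. In form: [[gripper, x, y, z, twist], ...]. A call has exactly 5 rows; each row shifts and turns the commanded pose from where the row before left it; what a row does not reach is not made up. A row lasts 1/8 s, in which the tool goes at most 62.5 mm and 10.7 degrees, less where a joint would pass 70% of its speed; a pose out of reach is approached as far as the arm can. A call with a gripper value outside its range is refused whole. The fingers move at their own pace and stop on an object; the grip force is fixed at half the most. Time passes only in rows, so rows that do not move let the fingers close, or fill a call up. It gives the time, the measured TCP pose, the force, the opening and the grip force at its end, in the units of the state.
- monitor.sense(): the state, without advancing time (a new reading comes with each control period).
- capture(name): name is "scene" or "top" or "wrist"; returns the picture (420x560x3 uint8, red, green, blue); there is no depth.
- camera_params(name): a dict with "fx", "fy", "cx", "cy" (pixels), "rvec" (rotation vector, rad) and "tvec" (3), from world to camera coordinates, as OpenCV has them; the wrist camera has in their place "T_tool_cam" (4x4, takes a point from camera to tool coordinates, whose origin is the TCP and whose axes are the flange's). Camera axes: x right, y down, z forward; pixel columns grow to the right and rows downward; lengths in m; the calibration is good to about 2 mm. A picture is of the moment at which its call begins: read the wrist's pose just before it. camera_params takes no time and is no camera call.
- workorder.finish_job(): hands the job in; it is judged then, once.
The state is a dict: "time": time; "q": joint angles; "qd": joint speeds; "effort": joint torques, N m; "position": TCP position; "tcp_rot": TCP orientation; "wrist_force": force on the tool from outside, world axes, zero at the start; "moment": the same for the moment, N m; "width": opening from 0.0 (shut) to 1.0 (fully open); "grasp_force": force on a finger pad.
Only numpy, scipy, OpenCV 4.12 (cv2) and the standard library are available. Lean on these libraries where they do the work, as an engineer would, in place of code of your own. Each camera call takes 0.05 s, during which the arm holds its last target. There are 200 camera calls.

## Working session

There is one attempt and no reset: what is moved stays moved. The work goes in short steps, Python scripts to look and compute and a shell command to move; the robot and the scene stay as the last step left them, time stands still between calls to the robot, and variables do not carry over. Pictures are saved under pics/ and viewed, at most 10 in all, crops included, and the job is handed in when it is done.

```bash
mkdir -p pics; ls; python3 - <<'E'
from station import monitor, capture, camera_params
import cv2
for n in("top","scene"):
    cv2.imwrite(f"pics/{n}0.png",capture(n)[:,:,::-1]); print(n,camera_params(n))
s=monitor.sense();print(s["time"],s["position"],s["tcp_rot"],s["width"])
E
```

```text
pics
top {'fx': 535.0771362995254, 'fy': 535.0771362995254, 'cx': 276.3731551888431, 'cy': 215.10247423810316, 'rvec': array([ 2.11146572, -2.13881156,  0.21402197]), 'tvec': array([-0.15833588,  0.57934295,  1.46241754])}
scene {'fx': 400.98936872576724, 'fy': 400.98936872576724, 'cx': 279.8456662666283, 'cy': 205.59587429472543, 'rvec': array([ 2.09903654,  0.59294889, -0.34148547]), 'tvec': array([-0.37516086, -0.12391896,  1.46656079])}
0.1 [0.19934533 0.59191925 0.23590631] [[-9.47723651e-01  3.19092092e-01 -3.44352352e-04]
 [ 3.19092261e-01  9.47722699e-01 -1.34727751e-03]
 [-1.03555059e-04 -1.38672693e-03 -9.99999033e-01]] 1.0003344607945213
```

View pics/top0.png

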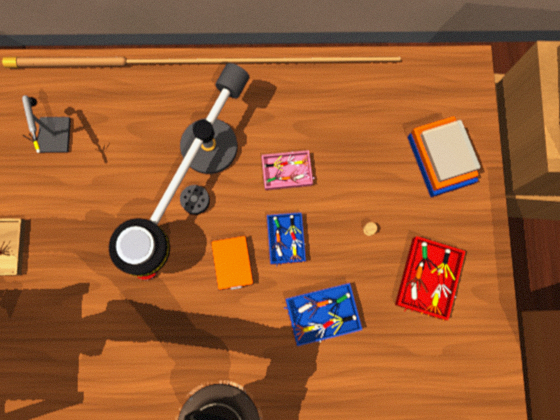

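View pics/scene0.png

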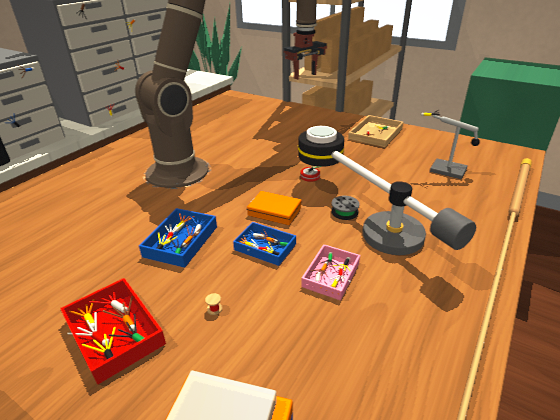

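Top view: lamp head (136,246), hinge cap (204,131), orange tackle box (233,262). Candidates for the fly box are the small blue box (287,238), the large blue box (323,313), the pink box (288,169) and the red box (430,277). The small blue one fits: it is neither pink nor red, it is the smaller of the two blue boxes, and it lies under the head's path. I'll measure it and confirm with a crop.

```bash
cat > h.py <<'E'
import numpy as np, cv2
from station import monitor, capture, camera_params
def cam(n):
    p=camera_params(n);K=np.array([[p["fx"],0,p["cx"]],[0,p["fy"],p["cy"]],[0,0,1.]])
    R=cv2.Rodrigues(p["rvec"])[0];return K,R,p["tvec"]
def ray(n,uv):
    K,R,t=cam(n);uv=np.atleast_2d(uv).astype(float)
    d=np.c_[uv,np.ones(len(uv))]@np.linalg.inv(K).T@R;return -R.T@t,d
def plane(n,uv,z):
    o,d=ray(n,uv);return o+d*((z-o[2])/d[:,2])[:,None]
def tri(a,b):
    (o1,d1),(o2,d2)=ray("top",a),ray("scene",b);d1,d2=d1[0],d2[0]
    s=np.linalg.lstsq(np.c_[d1,-d2],o2-o1,rcond=None)[0];P,Q=o1+s[0]*d1,o2+s[1]*d2
    return (P+Q)/2,np.linalg.norm(P-Q)
def blobs(m,amin=60):
    n,l,s,c=cv2.connectedComponentsWithStats(m.astype(np.uint8));return [(c[i].round(1),s[i]) for i in range(1,n) if s[i][4]>=amin],l
def hsv(im): return cv2.cvtColor(im,cv2.COLOR_RGB2HSV).astype(int)
E
python3 - <<'E'
from h import *
ims={n:cv2.imread(f"pics/{n}0.png")[:,:,::-1].copy() for n in("top","scene")}
for n,im in ims.items():
    H=hsv(im);h,s,v=H[...,0],H[...,1],H[...,2]
    print(n)
    for nm,m in (("blue",(h>100)&(h<125)&(s>150)&(v>60)),("orange",(h>=6)&(h<16)&(s>215)&(v>180)),("white",(s<50)&(v>150))):
        print(nm,[(c.tolist(),st.tolist()) for c,st in blobs(m,80)[0]])
im=ims["top"]
cv2.imwrite("pics/crop.png",cv2.resize(im[60:360,90:370,::-1],None,fx=2,fy=2,interpolation=2))
E
```

```text
top
blue [([435.8, 174.6], [408, 134, 70, 62, 400]), ([299.3, 235.4], [292, 213, 13, 48, 278]), ([279.8, 238.3], [268, 214, 25, 50, 786]), ([323.8, 312.5], [286, 284, 76, 61, 2145])]
orange [([438.6, 152.7], [413, 116, 65, 73, 657]), ([238.6, 253.3], [211, 235, 42, 51, 149])]
white [([217.6, 105.4], [206, 89, 23, 34, 274]), ([28.0, 114.7], [23, 96, 12, 42, 152]), ([468.4, 144.8], [458, 121, 21, 47, 192]), ([176.2, 179.4], [151, 138, 51, 84, 735]), ([134.5, 244.7], [116, 226, 38, 38, 1118])]
scene
blue [([178.4, 238.2], [140, 209, 77, 58, 2173]), ([265.6, 243.3], [234, 223, 62, 42, 1245])]
orange []
white [([262.1, 11.5], [241, 0, 41, 26, 958]), ([386.0, 13.4], [363, 0, 44, 37, 1086]), ([429.2, 19.1], [407, 0, 46, 41, 1593]), ([292.9, 13.7], [290, 2, 7, 25, 169]), ([322.2, 10.4], [316, 4, 15, 16, 197]), ([8.7, 55.0], [0, 48, 30, 15, 190]), ([202.4, 79.6], [184, 69, 48, 25, 638]), ([456.5, 121.3], [435, 115, 43, 14, 90]), ([81.7, 127.2], [60, 120, 49, 15, 310]), ([321.0, 133.9], [307, 126, 30, 17, 419]), ([362.4, 170.6], [333, 151, 58, 41, 451]), ([24.2, 161.8], [0, 153, 49, 21, 156]), ([420.6, 207.1], [404, 196, 34, 23, 265]), ([330.0, 277.4], [319, 267, 20, 20, 120]), ([220.7, 399.7], [167, 371, 108, 49, 3760])]
```

View pics/crop.png

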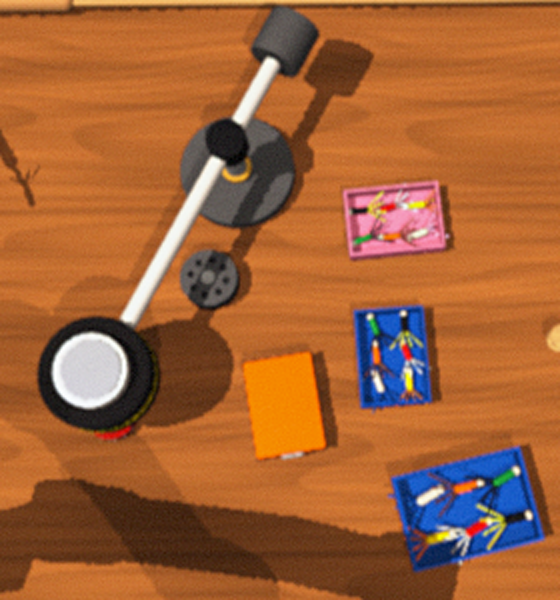

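The crop shows the open small blue box with flies; in the picture its corners run from about (267,213) to (306,264). It lies at the far place on the head's path, with the orange tackle box between it and the head. Next: metric positions.

```bash
python3 - <<'E'
from h import *
ims={n:cv2.imread(f"pics/{n}0.png")[:,:,::-1].copy() for n in("top","scene")}
def rect(im,x0,x1,y0,y1):
    H=hsv(im);m=(H[...,0]>98)&(H[...,0]<128)&(H[...,1]>120)&(H[...,2]>40)
    k=np.zeros_like(m);k[y0:y1,x0:x1]=1;p=np.argwhere(m&k)[:,::-1].astype(np.float32)
    return cv2.minAreaRect(p),cv2.convexHull(p)
r,_=rect(ims["top"],260,314,204,272);c=cv2.boxPoints(r);print("rect",r)
P=plane("top",c,.03);print("fly corners",P.round(3).tolist(),"ctr",P.mean(0).round(4))
_,h2=rect(ims["scene"],228,302,215,270)
q=cv2.approxPolyDP(h2,5,True)[:,0];print("scene poly",q.tolist(),plane("scene",q,.03).round(3).tolist())
g=tri([134.5,244.7],[321.0,133.9]);print("glass tri",g)
G=plane("top",[[134.5,244.7]],.188)[0];print("glass plane",G,plane("scene",[[321,133.9]],.188))
# boom line
H=hsv(ims["top"]);n,l=cv2.connectedComponents(((H[...,1]<50)&(H[...,2]>150)).astype(np.uint8))
for seed in((217,105),(176,179)):
    k=np.argwhere(l==l[seed[1],seed[0]])[:,::-1];B=plane("top",k,.141)[:,:2]
    vx,vy,x,y=cv2.fitLine(B.astype(np.float32),2,0,.01,.01).ravel();print("boom",seed,x,y,np.degrees(np.arctan2(vy,vx)))
    d=np.array([vx,vy])*np.sign(vx);print(" hinge est",G[:2]+.36*d)
print("cap z .2/.25",plane("top",[[203.5,131]],.2),plane("top",[[203.5,131]],.25),tri([203.5,131],[401,193]))
E
```

```text
rect ((285.7000427246094, 238.1000213623047), (48.60527801513672, 34.776649475097656), 84.95755004882812)
fly corners [[0.582, -0.137, 0.03], [0.59, -0.237, 0.03], [0.449, -0.246, 0.03], [0.442, -0.148, 0.03]] ctr [ 0.5155 -0.1919  0.03  ]
scene poly [[295.0, 235.0], [279.0, 264.0], [234.0, 247.0], [252.0, 222.0]] [[0.578, -0.137, 0.03], [0.603, -0.258, 0.03], [0.466, -0.263, 0.03], [0.442, -0.147, 0.03]]
glass tri (array([0.47929665, 0.20102151, 0.17670561]), np.float64(0.003301020366704585))
glass plane [0.47911499 0.19909356 0.188     ] [[0.48977404 0.17622161 0.188     ]]
boom (217, 105) 0.87406707 -0.005361228 -27.349985
 hinge est [0.79887305 0.0337007 ]
boom (176, 179) 0.6633073 0.10462774 -27.361794
 hinge est [0.79883896 0.03363482]
cap z .2/.25 [[0.77806715 0.02521842 0.2       ]] [[0.75989782 0.01872774 0.25      ]] (array([0.79924785, 0.03286274, 0.14350685]), np.float64(0.00134848065914554))
```

```bash
cat >> h.py <<'E'
HG=np.array([.799,.0336]);FB=np.array([.5155,-.1919]);FPHI=np.arctan2(HG[1]-FB[1],HG[0]-FB[0])
def phi():
    t0=monitor.sense()["time"];H=hsv(capture("top"));k=np.argwhere((H[...,1]<60)&(H[...,2]>140))[:,::-1]
    B=plane("top",k,.141)[:,:2]-HG;r=np.hypot(*B.T);a=np.arctan2(-B[:,1],-B[:,0])
    s=(r>.06)&(r<.26)&(abs(a)<1.1);a=a[s];r=r[s];m=np.median(a)
    for w in(.15,.06): i=abs(a-m)*r<w*.3;m=np.median(a[i])
    return t0,m,i.sum()
def report(n=1):
    for _ in range(n): t,a,c=phi();print(f"t={t:.2f} phi={a:.4f} n={c}",end=" ; ")
    s=monitor.sense();p=s["position"];x=s["tcp_rot"][:,0]
    hc=HG-.36*np.array([np.cos(a),np.sin(a)]);T=np.array([np.sin(a),-np.cos(a)]);d=p[:2]-hc
    print(f"\n tcp {p.round(4)} xyaw {np.degrees(np.arctan2(x[1],x[0])):.1f} F {np.round(s['wrist_force'],2)} head {hc.round(3)} T {T.round(2)} hand along T {d@T*1e3:.0f} mm radial {d@np.array([np.cos(a),np.sin(a)])*1e3:.0f}; to target {FPHI-a:.3f} rad")
E
python3 -m inch '[[0,22,-20,0,-5.8],[0,22,-20,0,-5.8],[0,22,-20,0,-5.8],[0,22,-20,0,-5.8],[0,22,-20,0,-5.8]]'
python3 -m inch '[[0,22,-20,0,-5.8],[0,22,-20,0,-5.8],[0,22,-20,0,-5.8],[0,22,-20,0,-5.8],[0,22,-20,0,-5.8]]'
python3 -c "from h import *;report(2)"
```

```text
time: 0.72
position: [0.31, 0.4914, 0.2363]
tcp_rot: [[-0.672, 0.741, -0.0], [0.741, 0.672, -0.001], [-0.0, -0.001, -1.0]]
wrist_force: [0.6, -0.1, 0.3]
width: 0.472
grasp_force: 0.0
time: 1.35
position: [0.4199, 0.3915, 0.2363]
tcp_rot: [[-0.228, 0.974, -0.0], [0.974, 0.228, -0.001], [-0.0, -0.001, -1.0]]
wrist_force: [-0.7, 0.3, -0.8]
width: 0.004
grasp_force: 0.0
t=1.35 phi=-0.4798 n=595 ; t=1.40 phi=-0.4798 n=595 ; 
 tcp [0.4221 0.3892 0.2365] xyaw 103.0 F [ 0.74 -0.57 -1.1 ] head [0.48 0.2 ] T [-0.46 -0.89] hand along T -142 mm radial -139; to target 1.152 rad
```

```bash

python3 -m inch '[[0,21,-18,-18,-7],[0,21,-18,-18,-7],[0,21,-18,-18,-7],[0,21,-18,-18,-7],[0,21,-18,-18,-7]]'
python3 -m inch '[[0,0,0,0,0],[0,0,0,0,0],[0,0,0,0,0],[0,0,0,0,0],[0,0,0,0,0]]' >/dev/null
python3 -c "
from h import *;report(1);cv2.imwrite('pics/s1.png',capture('scene')[:,:,::-1])"
```

```text
time: 2.08
position: [0.5243, 0.3028, 0.1458]
tcp_rot: [[0.37, 0.929, -0.001], [0.929, -0.37, 0.0], [-0.0, -0.001, -1.0]]
wrist_force: [-0.2, 0.7, 0.5]
width: 0.003
grasp_force: 0.0
t=2.70 phi=-0.4800 n=565 ; 
 tcp [0.5243 0.3027 0.1469] xyaw 68.4 F [0.46 0.7  0.56] head [0.48 0.2 ] T [-0.46 -0.89] hand along T -112 mm radial -8; to target 1.152 rad
```

View pics/s1.png

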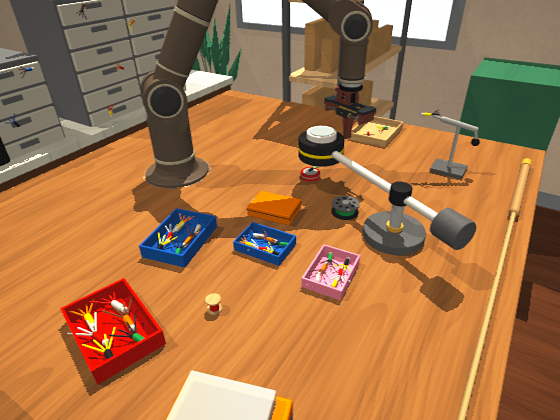

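The gripper stands beside the ring at about (345,130), clear of the glass, with a gap of about 27 mm. Next comes a slow push.

```bash

python3 -m inch '[[0,-3,-5.5,0,0],[0,-3,-5.5,0,0],[0,-3,-5.5,0,0],[0,-3,-5.5,0,0],[0,-3,-5.5,0,0]]'|grep force
python3 -c "from h import *;report(1)"
python3 -m inch '[[0,-3,-5.5,0,0],[0,-3,-5.5,0,0],[0,-3,-5.5,0,0],[0,-3,-5.5,0,0],[0,-3,-5.5,0,0]]'|grep force
python3 -c "from h import *;report(2)"
```

```text
wrist_force: [0.7, -0.3, 0.1]
grasp_force: 0.2
t=3.42 phi=-0.4785 n=584 ; 
 tcp [0.509  0.2736 0.1467] xyaw 68.4 F [ 0.4  -0.72 -0.5 ] head [0.479 0.199] T [-0.46 -0.89] hand along T -80 mm radial -8; to target 1.150 rad
wrist_force: [-0.4, 0.1, -0.7]
grasp_force: 0.0
t=4.10 phi=-0.3750 n=582 ; t=4.15 phi=-0.3631 n=590 ; 
 tcp [0.4943 0.2463 0.1467] xyaw 68.3 F [0.78 0.88 0.43] head [0.462 0.161] T [-0.36 -0.93] hand along T -91 mm radial -0; to target 1.035 rad
```

```bash

python3 -m inch '[[0,0,10,50,0],[0,0,0,50,0],[0,6,-49,0,5.5],[0,6,-49,0,5.5],[0,6,-49,0,5.5]]' >/dev/null
python3 -m inch '[[0,6,-49,0,5.5],[0,6,-49,0,5.5],[0,6,-49,0,5.5],[0,6,-49,0,5.5],[0,6,-49,0,5.5]]'|grep pos
python3 -m inch '[[0,6,-48,0,5.5],[0,6,-48,0,5.5],[0,0,0,-40,0],[0,0,0,-40,0],[0,0,0,-20,0]]'|grep pos
python3 -c "from h import *;report(2)"
```

```text
position: [0.5426, -0.1362, 0.2468]
position: [0.5535, -0.2304, 0.1444]
t=6.08 phi=0.0499 n=587 ; t=6.12 phi=0.0601 n=590 ; 
 tcp [ 0.5531 -0.2301  0.1443] xyaw 123.4 F [-0.69  0.01 -0.14] head [0.44  0.012] T [ 0.06 -1.  ] hand along T 248 mm radial 99; to target 0.612 rad
```

```bash

python3 -m inch '[[0,0,0,0,0],[0,0,0,0,0],[0,0,0,0,0],[0,0,0,0,0],[0,0,0,0,0]]' >/dev/null
python3 -c "from h import *;report(1)"
python3 -m inch '[[0,0,0,0,0],[0,0,0,0,0],[0,0,0,0,0],[0,0,0,0,0],[0,0,0,0,0]]' >/dev/null
python3 -c "from h import *;report(1)"
python3 -m inch '[[0,0,0,0,0],[0,0,0,0,0],[0,0,0,0,0],[0,0,0,0,0],[0,0,0,0,0]]' >/dev/null
python3 -c "from h import *;report(1)"
```

```text
t=6.80 phi=0.1942 n=589 ; 
 tcp [ 0.5545 -0.2306  0.1468] xyaw 123.4 F [-0.3  -0.65 -0.31] head [ 0.446 -0.036] T [ 0.19 -0.98] hand along T 212 mm radial 69; to target 0.478 rad
t=7.47 phi=0.3204 n=586 ; 
 tcp [ 0.5544 -0.2307  0.1466] xyaw 123.4 F [ 0.52  1.27 -0.55] head [ 0.457 -0.08 ] T [ 0.31 -0.95] hand along T 174 mm radial 45; to target 0.352 rad
t=8.15 phi=0.4407 n=591 ; 
 tcp [ 0.5545 -0.2307  0.1467] xyaw 123.4 F [ 0.43  0.56 -0.77] head [ 0.473 -0.12 ] T [ 0.43 -0.9 ] hand along T 135 mm radial 26; to target 0.231 rad
```

```bash

python3 -m inch '[[0,0,0,0,0],[0,0,0,0,0],[0,0,0,0,0],[0,0,0,0,0],[0,2.5,-2.8,0,0]]' >/dev/null
python3 -m inch '[[0,2.5,-2.8,0,0],[0,2.5,-2.8,0,0],[0,2.5,-2.8,0,0],[0,2.5,-2.8,0,0],[0,2.5,-2.8,0,0]]' >/dev/null
python3 -m inch '[[0,2.5,-2.8,0,0],[0,2.5,-2.8,0,0],[0,2.5,-2.8,0,0],[0,2.5,-2.8,0,0],[0,2.5,-2.8,0,0]]' |grep force
python3 -c "from h import *;report(4)"
```

```text
wrist_force: [0.5, 0.4, -0.6]
grasp_force: 0.0
t=10.07 phi=0.6767 n=602 ; t=10.12 phi=0.6777 n=601 ; t=10.18 phi=0.6780 n=596 ; t=10.22 phi=0.6788 n=601 ; 
 tcp [ 0.5819 -0.2615  0.1466] xyaw 123.4 F [-0.54 -0.38 -0.63] head [ 0.519 -0.192] T [ 0.63 -0.78] hand along T 93 mm radial 6; to target -0.007 rad
```

The head is nearly stopped over the target, at about 0.013 rad/s, with the hand off. I'll back away and watch.

```bash

python3 -m inch '[[0,6,-7,0,0],[0,6,-7,0,0],[0,6,-7,0,0],[0,6,-7,0,0],[0,6,-7,0,0]]' >/dev/null
python3 -c "from h import *;report(1)"
python3 -m inch '[[0,0,0,0,0],[0,0,0,0,0],[0,0,0,0,0],[0,0,0,0,0],[0,0,0,0,0]]' >/dev/null
python3 -m inch '[[0,0,0,0,0],[0,0,0,0,0],[0,0,0,0,0],[0,0,0,0,0],[0,0,0,0,0]]' >/dev/null
python3 -c "from h import *;report(1)"
python3 -m inch '[[0,0,0,0,0],[0,0,0,0,0],[0,0,0,0,0],[0,0,0,0,0],[0,0,0,0,0]]' >/dev/null
python3 -m inch '[[0,0,0,0,0],[0,0,0,0,0],[0,0,0,0,0],[0,0,0,0,0],[0,0,0,0,0]]' >/dev/null
python3 -c "from h import *;report(1);cv2.imwrite('pics/top2.png',capture('top')[:,:,::-1])"
```

```text
t=10.90 phi=0.6892 n=598 ; 
 tcp [ 0.6128 -0.298   0.1466] xyaw 123.4 F [ 0.09 -0.07  0.19] head [ 0.521 -0.195] T [ 0.64 -0.77] hand along T 138 mm radial 5; to target -0.017 rad
t=12.20 phi=0.7046 n=595 ; 
 tcp [ 0.6119 -0.2965  0.1467] xyaw 123.4 F [-0.8  -0.09  1.1 ] head [ 0.525 -0.2  ] T [ 0.65 -0.76] hand along T 130 mm radial 4; to target -0.033 rad
t=13.50 phi=0.7143 n=598 ; 
 tcp [ 0.612  -0.2965  0.1467] xyaw 123.4 F [-0.06 -0.13 -0.19] head [ 0.527 -0.202] T [ 0.66 -0.76] hand along T 127 mm radial 2; to target -0.042 rad
```

View pics/top2.png

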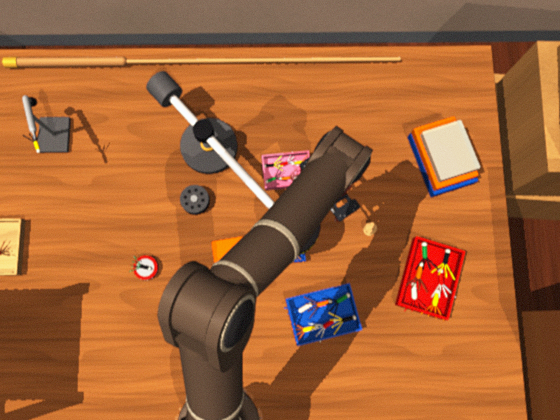

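The picture shows the arm covering the head, with the boom pointing at about (270,205) towards the blue box. The head is drifting to a stop about 15 mm past centre. I'll clear the arm and check the glass directly.

```bash

python3 -m inch '[[0,0,-15,30,0],[0,0,-15,30,0],[0,0,-25,20,0],[0,0,-25,20,0],[0,-10,-25,0,0]]' >/dev/null
python3 -m inch '[[0,-25,-25,0,-5],[0,-25,-25,0,-5],[0,-25,-25,0,-5],[0,-25,-25,0,-5],[0,-25,-25,0,-5]]' >/dev/null
python3 -m inch '[[0,0,0,0,0],[0,0,0,0,0],[0,0,0,0,0],[0,0,0,0,0],[0,0,0,0,0]]' >/dev/null
python3 - <<'E'
from h import *
report(1);im=capture('top');cv2.imwrite('pics/top3.png',im[:,:,::-1])
H=hsv(im)
for c,st in blobs((H[...,1]<50)&(H[...,2]>150),500)[0]:
    if 240<c[0]<340 and 180<c[1]<300: p=plane("top",[c],.188)[0];print(c,st,p,np.hypot(*(p[:2]-FB)))
E
```

```text
t=15.47 phi=0.7226 n=603 ; 
 tcp [ 0.4774 -0.5261  0.2466] xyaw 98.4 F [-0.62 -0.2  -0.16] head [ 0.529 -0.204] T [ 0.66 -0.75] hand along T 207 mm radial -251; to target -0.051 rad
[292.5 223.3] [ 274  205   38   37 1097] [ 0.52969885 -0.20567241  0.188     ] 0.019780964611711062
```

View pics/top3.png

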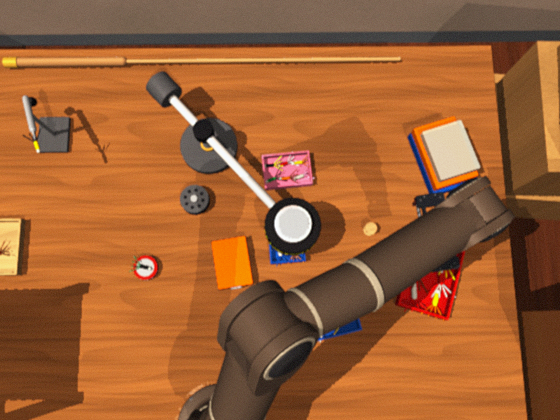

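The arm is clear, the glass is at (292,223), and it lies 20 mm from the box centre at rest. One last drift check before handing in.

```bash

python3 -m inch '[[0,0,0,0,0],[0,0,0,0,0],[0,0,0,0,0],[0,0,0,0,0],[0,0,0,0,0]]' >/dev/null
python3 -m inch '[[0,0,0,0,0],[0,0,0,0,0],[0,0,0,0,0],[0,0,0,0,0],[0,0,0,0,0]]' >/dev/null
python3 - <<'E'
from h import *
from station import workorder
report(1);a=phi()[1]
if abs(a-FPHI)<.06: print(workorder.finish_job())
E
```

```text
t=16.82 phi=0.7232 n=603 ; 
 tcp [ 0.477  -0.5265  0.2466] xyaw 98.4 F [-0.31 -0.13  0.07] head [ 0.529 -0.205] T [ 0.66 -0.75] hand along T 207 mm radial -252; to target -0.051 rad
the job is handed in; nothing more can be done
None
```

I handed the job in at about 17 s: the lamp head stands practically still by itself over the small blue fly box, hand off, about 20 mm from the box's centre by camera (limit 30 mm); no verdict was shown.

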